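Open the bar clamp and set its ratchet again

TASK

Make the bar clamp that is screwed to the bench ready for the next wide board: press its ribbed release paddle down until the ratchet pawl tips out of the toothed bar, push the sliding jaw back along the bar until it is right up against the end stop, then press down the smooth steel pad at the other end of the pawl so that it tips back into the teeth. Do it all by gently pressing and pushing with the fingertips; grip and lift nothing, and leave the other things on the bench where they are.

Things in the scene. Friction and masses are not known exactly. Their poses are not given: they have to be found in the camera images.
- clamp: Grey and steel bar clamp, 360 mm long, 100 wide over the feet, fixed to the bench. +x along the bar from fixed jaw to end stop, z up. Bar 20 mm wide, its teeth end 38 mm above the bench. Origin on the bench under the bar, 150 mm from the fixed jaw's inner face (x = -150; jaw 60 wide, 66 high), 170 mm from the end stop's (x = +170; 40 wide, 50 high). Other things stand 40 mm or more from the bar.
- jaw (a joint): Opening between the two jaw faces in m, along the clamp's +x: 0 shut, 0.18 fully open, the 140 mm long carriage against the end stop. Starts at 0.08 to 0.125. Slides with about 5 N of friction and stays where left. With the pawl in the teeth it opens no more than one tooth (10 mm), but can still be pushed shut.
- jaw_face (a point): Centre of the sliding jaw's face that looks at the fixed jaw, 52 mm above the bench; pushed here towards the clamp's +x the jaw opens. The jaw plate is 60 mm wide, 12 mm thick, from 38 to 66 mm above the bench; between the jaws there is only the toothed bar (38 mm high). Axes as clamp.
- release (a joint): Tilt of the pawl in rad about its axle, across the carriage 95 mm behind (clamp +x of) the jaw face, 46 mm above the bench: 0 in the teeth (up to 0.09 when it rests on a tooth), 0.26 tipped fully out. A spring that is over centre at 0.13 keeps it in or out, so it stays as tipped; tipping it takes 2 to 12 N at paddle or pad (most when it bears on a tooth). Starts in the teeth.
- paddle (a point): Centre of the top of the release paddle (dark steel, ribbed, 30 mm along the bar, 36 mm wide), on the pawl's jaw side: 40 mm behind the jaw face, 76 mm above the bench with the pawl in; pressed down 15 mm it tips the pawl fully out and is then 34 mm behind the jaw face, 61 mm above the bench. Turns with the pawl.
- set_pad (a point): Centre of the top of the smooth steel setting pad (28 x 30 mm), at the pawl's other end: 140 mm behind the jaw face, 60 mm above the bench with the pawl in; 135 mm behind, 71 mm above the bench with the pawl out. Pressed down those 11 mm it tips the pawl in again. Turns with the pawl.
- wax_tin: Round brass-coloured tin, 66 mm across, 26 mm high; loose on the bench, not part of the work. Origin at the centre of its underside.
- tape_elec: Small black roll of tape lying flat, 58 mm across, 19 mm high; loose on the bench, not part of the work. Origin at the centre of its underside.
- box_nails: Small orange carton, 45x70x36 mm; loose on the bench, not part of the work. Origin at the centre of its underside.
- adj_wrench: Steel adjustable spanner lying flat, 39x184x12 mm; loose on the bench, not part of the work. Origin at the centre of its underside.
- drv_red: Red-handled screwdriver lying on the bench, 218 mm long, 29 mm thick; loose on the bench, not part of the work. Origin at the centre of its underside.
- hinged_tin: Flat red hinged tin, 63x97x18 mm; loose on the bench, not part of the work. Origin at the centre of its underside.

How it is judged:
By the outcome, as a careful person would: the job done as asked, in the order asked, and still so for the second after the job is handed in, with the robot touching nothing.
It also fails if it takes over 45 s, if anything falls off the work surface, if the arm or the gripper's body presses on something with over 40 N, if the wrist force passes 120 N, or if a joint passes its speed limit or range.

ROBOT

A 6-joint arm with a two-finger parallel gripper is mounted at the origin on a cart in front of the work surface, level with it; the furniture and walls round the work are solid. World frame = base frame: x ahead of the robot, y to its left, z up, the work surface at z = 0. Lengths are in m, angles in rad, forces in N, time in s.
With the tool pointing down it reaches from about 0.375 to 0.75 m from the base axis. Payload 9 kg.
Tool frame: the origin (TCP) lies midway between the tips of the shut fingers; the grasp point (between the pads) lies env.grip_point_offset behind it (env.grip_point_offset is the distance from the TCP to the grasp point, in m); z points along the fingers, y is the line along which they close (so a half turn about z gives the same grasp; the last joint's range is limited). The gripper opens to 85 mm and grips with 20 to 120 N. Pads are 22 mm wide; open, the fingers measure 114 mm over their backs; the gripper's body (76 mm by 85 mm) begins 54 mm behind the grasp point. The pads swing forward as they close: fully open they stand 13 mm farther back than shut.
Start: joints at [-1.488, 0.104, 0.097, 1.564, 0, 1.353], TCP at [0.178, -0.573, 0.231] pointing down, gripper open.
Joint ranges: [-2.99, 2.99], [-0.84, 1.86], [-1.1, 1.16], [-1.84, 2.11], [-1.51, 1.56], [-3.14, 3.14]. Speed limits (rad/s): [2.22, 2.22, 2.57, 3.14, 3.14, 3.14].

INTERFACE

Orientations are given as a 3x3 rotation matrix whose columns are the frame's x, y, z axes.
In Python, from cell import env gives the robot as it stands. The module is installed in compiled form; this text tells all that it offers.
- The arm moves only by the tool jog_arm, never from a script. Its argument "plan" is a list of rows, each a list of 4 numbers: the shift along the tool's x, y, z in mm, then the turn about the tool's z in degrees. In form: [[x, y, z, twist], ...]. A call has 1 to 8 rows; each row is the pose to reach, as a shift and turn from the pose commanded when the call began, along the tool's axes at that moment; what a row does not reach only later rows make up. A row lasts 1/8 s, in which the tool goes at most 62.5 mm and 10.7 degrees, less where a joint would pass 70% of its speed; a pose out of reach is approached as far as the arm can. A call with a gripper value outside its range is refused whole. "jaw" is the closure in counts, from 0 (fully open) to 255 (shut), set as the call begins (left out, the last holds). The fingers move at their own pace and stop on an object; the grip force is fixed at half the most. Time passes only in rows, so rows that repeat a pose let the fingers close. It gives the time, the measured TCP pose, the force, the opening and the grip force at its end, in the units of the state.
- env.sense(): the state, without advancing time (a new reading comes with each control period).
- env.snapshot(name): name is "scene" or "top"; returns the picture (420x560x3 uint8, red, green, blue); there is no depth.
- env.calibration(name): a dict with "intrinsics" (3x3 intrinsics, pixels), "world_from_camera" (4x4, takes a point from camera to world coordinates). Camera axes: x right, y down, z forward; pixel columns grow to the right and rows downward; lengths in m; the calibration is good to about 2 mm. A picture is of the moment at which its call begins. calibration takes no time and is no camera call.
- env.job_done(): hands the job in; it is judged then, once.
The state is a dict: "time_s": time; "qpos": joint angles; "joint_vel": joint speeds; "joint_torque": joint torques, N m; "tool_pos": TCP position; "ee_rot": TCP orientation; "force": force on the tool from outside, world axes, zero at the start; "torque": the same for the moment, N m; "finger_gap": finger opening in m; "grasp_force": force on a finger pad.
Only numpy, scipy, OpenCV 4.12 (cv2) and the standard library are available. Lean on these libraries where they do the work, as an engineer would, in place of code of your own. Each camera call takes 0.05 s, during which the arm holds its last target. There are 200 camera calls.

## Working session

There is one attempt and no reset: what is moved stays moved. The work goes in short steps, Python scripts to look and compute and a tool call to move; the robot and the scene stay as the last step left them, time stands still between calls to the robot, and variables do not carry over. Pictures are saved under pics/ and viewed, at most 10 in all, crops included, and the job is handed in when it is done.

Besides the shell and the picture viewer there is one more tool, called after "Call:" as name([rows], argument=value, ...), one row to a line, values as JSON. jog_arm: Moves the arm, as the interface text tells. Its arguments: {"type":"object","properties":{"plan":{"type":"array","items":{"type":"array","items":{"type":"number"}}},"jaw":{"type":"number"}},"required":["plan"]}

```bash
mkdir -p pics; python3 - <<'E'
from cell import env
import cv2,numpy as np
for n in("top","scene"):
    cv2.imwrite(f"pics/{n}0.png",env.snapshot(n)[:,:,::-1])
    c=env.calibration(n);print(n,np.round(c["intrinsics"],1).tolist(),np.round(c["world_from_camera"],3).tolist())
s=env.sense();print(s["tool_pos"],s["ee_rot"],s["force"],s["finger_gap"],s["time_s"],env.grip_point_offset)
E
```

```text
top [[393.1, 0.0, 282.9], [0.0, 393.1, 206.7], [0.0, 0.0, 1.0]] [[-0.02, -0.996, 0.084, 0.456], [-1.0, 0.021, 0.007, -0.017], [-0.009, -0.083, -0.996, 1.089], [0.0, 0.0, 0.0, 1.0]]
scene [[487.9, 0.0, 278.7], [0.0, 487.9, 206.3], [0.0, 0.0, 1.0]] [[-0.792, -0.4, 0.462, -0.03], [-0.611, 0.506, -0.609, 0.767], [0.01, -0.764, -0.645, 0.886], [0.0, 0.0, 0.0, 1.0]]
[ 0.17774505 -0.57275611  0.23061227] [[ 9.55102499e-01  2.96275549e-01 -1.24427239e-04]
 [ 2.96275487e-01 -9.55101806e-01  1.17305104e-03]
 [ 2.28705662e-04 -1.15724872e-03 -9.99999304e-01]] [-0.43436926  0.74276414  0.04171756] 0.08513156187844571 0.1 0.0187
```

View pics/top0.png

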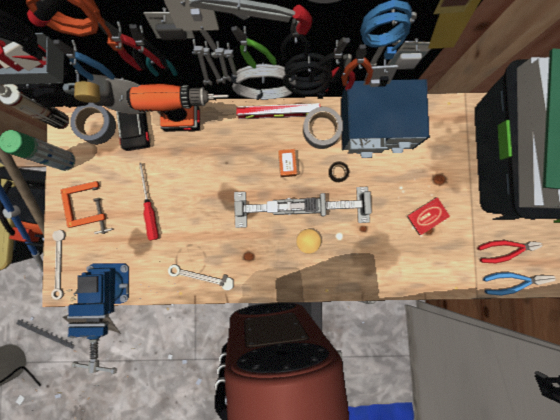

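View pics/scene0.png

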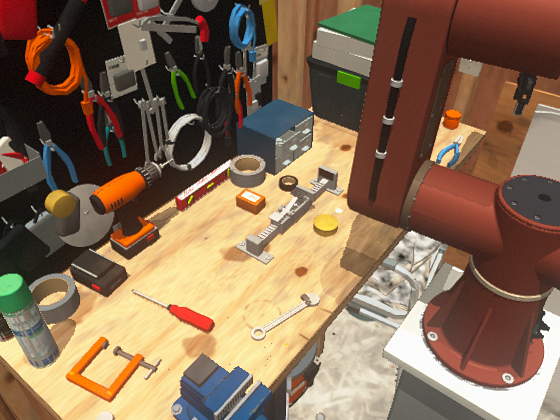

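```bash
python3 - <<'E'
import cv2,numpy as np
a=cv2.imread("pics/top0.png")[165:255,225:385];b=cv2.imread("pics/scene0.png")[155:275,225:385]
cv2.imwrite("pics/crop0.png",cv2.resize(a,None,fx=5,fy=5,interpolation=cv2.INTER_CUBIC))
cv2.imwrite("pics/crop1.png",cv2.resize(b,None,fx=5,fy=5,interpolation=cv2.INTER_CUBIC))
E
```

```text
(no output)
```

View pics/crop0.png

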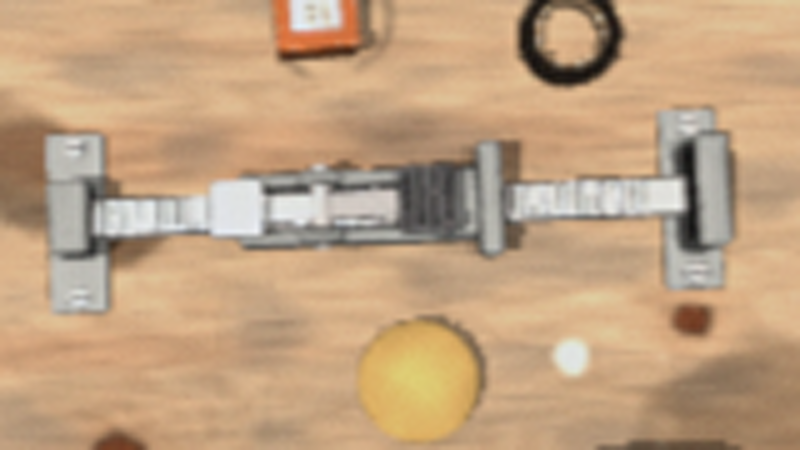

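View pics/crop1.png

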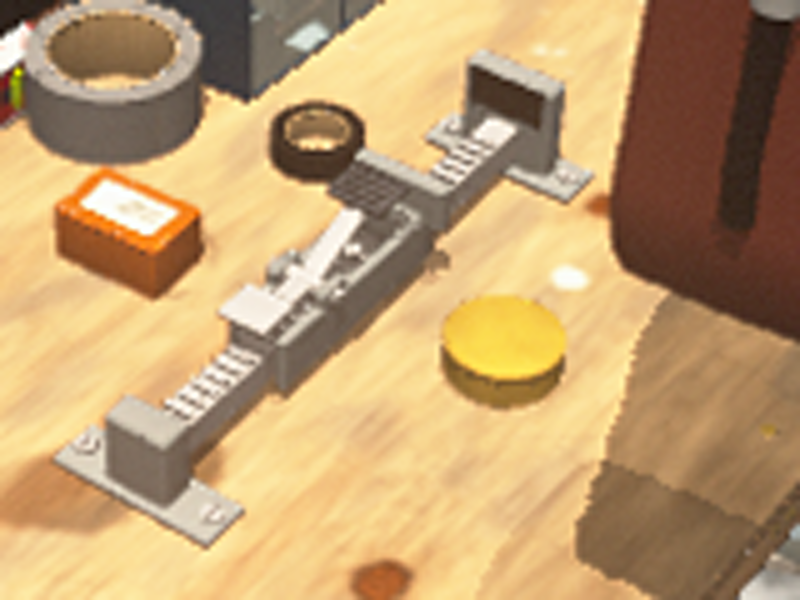

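The clamp's fixed jaw is on the right: inner edge at crop (697,189). The end stop's inner edge is on the left at (88,216). The jaw face is at (502,197), the ribbed paddle at (433,197), and the set pad at (237,207). The pawl is in.

```bash
cat >h.py <<'E'
from cell import env
import cv2,numpy as np
def px2w(n,u,v,z):
    c=env.calibration(n);T=c["world_from_camera"]
    d=T[:3,:3]@np.linalg.solve(c["intrinsics"],[u,v,1]);o=T[:3,3]
    return o+d*(z-o[2])/d[2]
def totool(p):
    s=env.sense();return np.round(np.array(s["ee_rot"]).T@(np.array(p)-s["tool_pos"])*1000,1)
E
python3 - <<'E'
from h import *
P={}
for k,u,v,z in[("fix",697,189,.066),("end",88,216,.05),("face",502,197,.066),("pad",433,197,.076),("set",237,207,.06)]:
    P[k]=px2w("top",225+u/5,165+v/5,z);print(k,P[k].round(4))
a=P["end"]-P["fix"];a[2]=0;L=np.linalg.norm(a);a/=L;print("len",L,"axis",a,np.degrees(np.arctan2(a[1],a[0])))
for k in P:print(k,((P[k]-P["fix"])@a).round(4))
for k,d in(("paddle",.04),("set",.14)):
    p=P["face"]+a*d;print(k,p.round(4),np.hypot(p[0],p[1]))
E
```

```text
fix [ 0.5471 -0.2224  0.066 ]
end [0.5408 0.0976 0.05  ]
face [ 0.545  -0.1206  0.066 ]
pad [ 0.5449 -0.0839  0.076 ]
set [0.5431 0.0181 0.06  ]
len 0.3200609637967089 axis [-0.01964604  0.999807    0.        ] 91.12570749035821
fix 0.0
end 0.3201
face 0.1018
pad 0.1384
set 0.2405
paddle [ 0.5442 -0.0806  0.066 ] 0.5501420381869956
set [0.5422 0.0194 0.066 ] 0.5425873407314072
```

Call:
jog_arm([
  [50, -36, 0, -9.2],
  [99, -72, 0, -18.4],
  [149, -108, 0, -27.6],
  [198, -144, 0, -36.8],
  [248, -180, 0, -46],
  [298, -217, 0, -55.2],
  [347, -253, 0, -64.4],
  [397, -289, 0, -73.9],
], jaw=255)

```text
time_s: 1.1
tool_pos: [0.4722, -0.1776, 0.2311]
ee_rot: [[-0.025, 1.0, 0.0], [1.0, 0.025, -0.0], [-0.0, 0.0, -1.0]]
force: [1.6, -0.9, -1.3]
finger_gap: 0.0
grasp_force: 0.0
```

```bash
python3 - <<'E'
from h import *
s=env.sense();print(s["ee_rot"],s["force"],s["tool_pos"],s["finger_gap"])
print(totool([.544,-.079,.10]))
E
```

```text
[[-2.50621032e-02  9.99685893e-01  7.67004661e-05]
 [ 9.99685877e-01  2.50621175e-02 -1.91939186e-04]
 [-1.93801173e-04  7.18659731e-05 -9.99999979e-01]] [ 1.58009762 -0.85466337 -1.25637266] [ 0.47216129 -0.17759704  0.23113073] 3.216321635513844e-05
[ 96.8  74.3 131.1]
```

Call:
jog_arm([
  [40, 30, 30, 0],
  [75, 57, 70, 0],
  [97, 74, 110, 0],
  [97, 74, 130, 0],
  [97, 74, 130, 0],
])

```text
time_s: 1.72
tool_pos: [0.5421, -0.0809, 0.0998]
ee_rot: [[-0.02, 1.0, -0.003], [1.0, 0.02, 0.001], [0.001, -0.003, -1.0]]
force: [0.2, -0.3, -0.0]
finger_gap: 0.0001
grasp_force: 0.0
```

```bash
python3 - <<'E'
from h import *
a=env.snapshot("scene")[155:275,225:385];b=env.snapshot("top")[165:255,225:385]
f=lambda a:cv2.resize(a,(480,a.shape[0]*3),interpolation=cv2.INTER_CUBIC)
cv2.imwrite("pics/p1.png",f(a)[:,:,::-1])
E
```

```text
(no output)
```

View pics/p1.png

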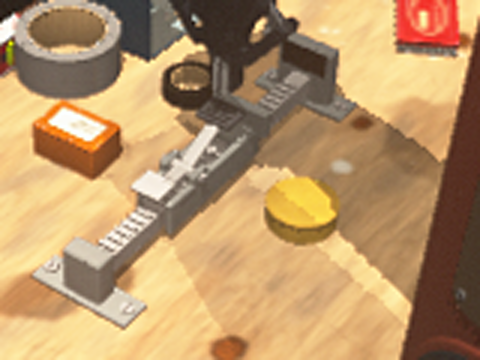

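The fingertips sit over the ribbed paddle at about (220,95), and nothing has moved. Next I press down gently.

Call:
jog_arm([
  [0, 0, 10, 0],
  [0, 0, 20, 0],
  [0, 0, 25, 0],
  [0, 0, 28, 0],
  [0, 0, 30, 0],
  [0, 0, 32, 0],
  [0, 0, 34, 0],
])

```text
time_s: 2.7
tool_pos: [0.5437, -0.0811, 0.0674]
ee_rot: [[-0.02, 1.0, 0.001], [1.0, 0.02, -0.0], [-0.0, 0.001, -1.0]]
force: [0.7, -1.0, 0.7]
finger_gap: -0.0001
grasp_force: 0.7
```

Call:
jog_arm([
  [0, 0, 1.5, 0],
  [0, 0, 3, 0],
  [0, 0, 4, 0],
  [0, 0, 4, 0],
])

```text
time_s: 3.2
tool_pos: [0.5433, -0.0807, 0.0636]
ee_rot: [[-0.02, 1.0, -0.0], [1.0, 0.02, 0.0], [0.0, -0.0, -1.0]]
force: [-2.6, 1.2, 4.7]
finger_gap: 0.0002
grasp_force: 2.5
```

Call:
jog_arm([
  [0, 0, 1, 0],
  [0, 0, 2, 0],
  [0, 0, 2, 0],
])

```text
time_s: 3.58
tool_pos: [0.5436, -0.0808, 0.063]
ee_rot: [[-0.02, 1.0, 0.001], [1.0, 0.02, -0.0], [-0.0, 0.001, -1.0]]
force: [-5.8, 2.9, 17.4]
finger_gap: -0.0001
grasp_force: 7.8
```

Call:
jog_arm([
  [0, 0, 1, 0],
  [0, 0, 2, 0],
  [0, 0, 2, 0],
])

```text
time_s: 3.95
tool_pos: [0.5438, -0.0809, 0.0625]
ee_rot: [[-0.02, 1.0, 0.001], [1.0, 0.02, -0.001], [-0.001, 0.001, -1.0]]
force: [-12.0, 2.5, 29.2]
finger_gap: 0.0001
grasp_force: 13.3
```

Call:
jog_arm([
  [0, 0, -20, 0],
  [0, 0, -55, 0],
  [-40, 0, -60, 0],
  [-77, 0, -60, 0],
  [-77, 0, -60, 0],
])

```text
time_s: 4.58
tool_pos: [0.5449, -0.16, 0.1194]
ee_rot: [[-0.017, 1.0, 0.0], [1.0, 0.017, -0.0], [-0.0, 0.0, -1.0]]
force: [0.9, -0.1, 0.3]
finger_gap: 0.0002
grasp_force: 0.0
```

```bash
python3 - <<'E'
from h import *
a=env.snapshot("scene")[155:275,225:385]
cv2.imwrite("pics/p2.png",cv2.resize(a,None,fx=5,fy=5,interpolation=cv2.INTER_CUBIC)[:,:,::-1])
E
```

```text
(no output)
```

View pics/p2.png

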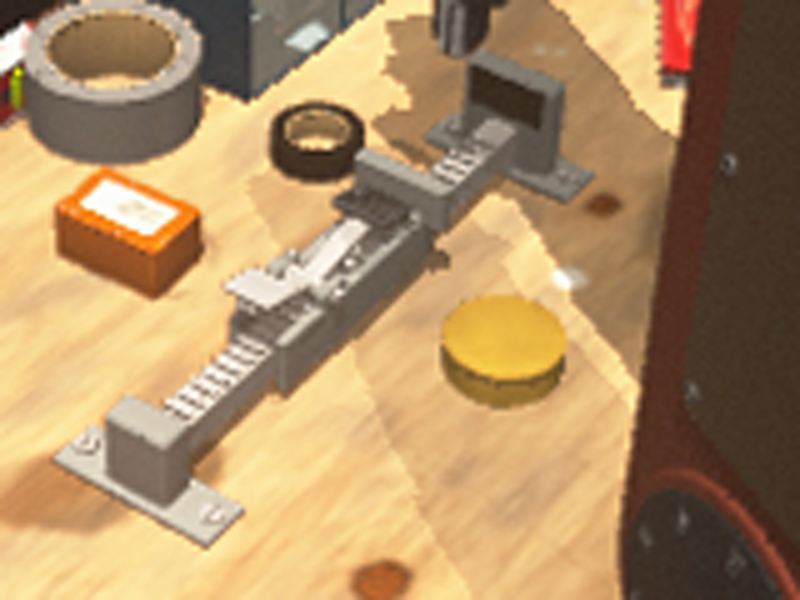

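The pawl is out: the pad is raised at (265,285) and the paddle is low at (378,212). The jaw hasn't moved. Next I go down between the jaws and push.

Call:
jog_arm([
  [0, 0, 30, 0],
  [0, 0, 60, 0],
  [0, 0, 72, 0],
  [8, 0, 72, 0],
  [16, 0, 72, 0],
  [22, 0, 72, 0],
  [26, 0, 72, 0],
  [30, 0, 72, 0],
])

```text
time_s: 5.62
tool_pos: [0.5446, -0.1285, 0.0478]
ee_rot: [[-0.02, 1.0, 0.001], [1.0, 0.02, -0.002], [-0.002, 0.001, -1.0]]
force: [-0.6, -5.8, 0.3]
finger_gap: -0.0006
grasp_force: 2.7
```

Call:
jog_arm([
  [7, 0, 0, 0],
  [14, 0, 0, 0],
  [21, 0, 0, 0],
  [28, 0, 0, 0],
  [35, 0, 0, 0],
  [42, 0, 0, 0],
  [49, 0, 0, 0],
  [55, 0, 0, 0],
])

```text
time_s: 6.62
tool_pos: [0.5436, -0.0739, 0.0478]
ee_rot: [[-0.019, 1.0, 0.001], [1.0, 0.019, -0.002], [-0.002, 0.001, -1.0]]
force: [-0.4, -5.8, 1.0]
finger_gap: -0.0
grasp_force: 2.8
```

Call:
jog_arm([
  [5, 0, 0, 0],
  [10, 0, 0, 0],
  [14, 0, 0, 0],
  [17, 0, 0, 0],
  [19, 0, 0, 0],
  [20, 0, 0, 0],
  [20, 0, 0, 0],
])

```text
time_s: 7.5
tool_pos: [0.5432, -0.0536, 0.0478]
ee_rot: [[-0.019, 1.0, 0.001], [1.0, 0.019, -0.001], [-0.001, 0.001, -1.0]]
force: [-0.1, -4.1, 2.7]
finger_gap: -0.0001
grasp_force: 2.5
```

Call:
jog_arm([
  [1, 0, 0, 0],
  [2, 0, 0, 0],
  [2, 0, 0, 0],
])

```text
time_s: 7.88
tool_pos: [0.5432, -0.0514, 0.0477]
ee_rot: [[-0.02, 1.0, 0.001], [1.0, 0.02, -0.001], [-0.001, 0.001, -1.0]]
force: [-0.1, -4.9, 3.3]
finger_gap: 0.0002
grasp_force: 2.5
```

Not at the stop yet: the push is still only the sliding friction.

Call:
jog_arm([
  [1, 0, 0, 0],
  [2, 0, 0, 0],
  [3, 0, 0, 0],
  [3, 0, 0, 0],
])

```text
time_s: 8.38
tool_pos: [0.5432, -0.0508, 0.0477]
ee_rot: [[-0.018, 1.0, 0.001], [1.0, 0.018, -0.005], [-0.005, 0.0, -1.0]]
force: [-0.8, -16.3, 2.0]
finger_gap: 0.0002
grasp_force: 8.4
```

Call:
jog_arm([
  [1, 0, 0, 0],
  [2, 0, 0, 0],
  [2, 0, 0, 0],
])

```text
time_s: 8.75
tool_pos: [0.5432, -0.0507, 0.0478]
ee_rot: [[-0.017, 1.0, 0.0], [1.0, 0.017, -0.009], [-0.009, 0.0, -1.0]]
force: [-2.4, -26.6, -0.3]
finger_gap: -0.0001
grasp_force: 13.2
```

Call:
jog_arm([
  [-15, 0, 0, 0],
  [-15, 0, -35, 0],
  [-10, 0, -70, 0],
  [40, 0, -70, 0],
  [95, 0, -70, 0],
  [130, 0, -70, 0],
  [140, 0, -70, 0],
  [140, 0, -70, 0],
])

```text
time_s: 9.75
tool_pos: [0.5397, 0.0942, 0.1169]
ee_rot: [[-0.021, 1.0, -0.001], [1.0, 0.021, 0.0], [0.0, -0.001, -1.0]]
force: [-0.6, 0.3, -0.3]
finger_gap: 0.0001
grasp_force: 0.0
```

```bash
python3 - <<'E'
from h import *
a=env.snapshot("scene")[155:275,225:385]
cv2.imwrite("pics/p3.png",cv2.resize(a,None,fx=5,fy=5,interpolation=cv2.INTER_CUBIC)[:,:,::-1])
E
```

```text
(no output)
```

View pics/p3.png

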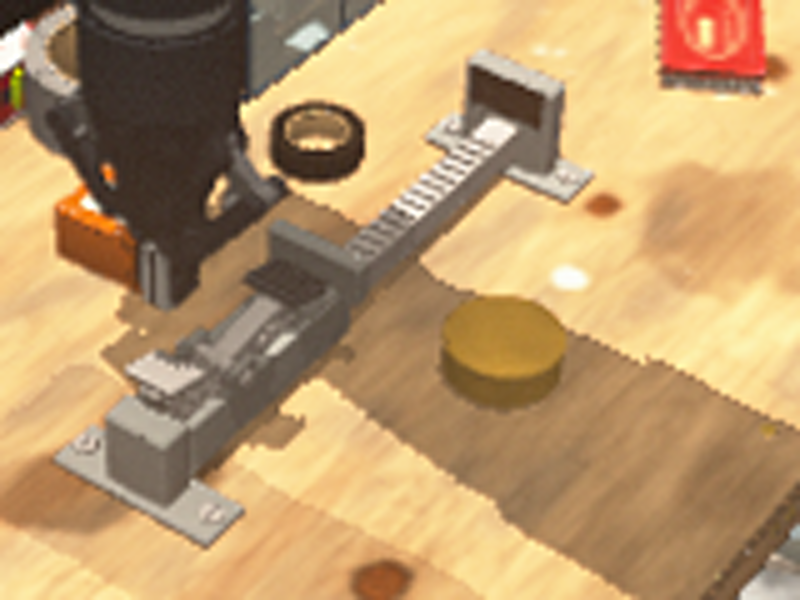

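The carriage is against the end stop, the pawl is still out with its pad raised at (170,370), and the fingertips are above the pad. Next I press the pad.

Call:
jog_arm([
  [0, 0, 20, 0],
  [0, 0, 36, 0],
  [0, 0, 42, 0],
  [0, 0, 46, 0],
  [0, 0, 49, 0],
  [0, 0, 51, 0],
  [0, 0, 53, 0],
  [0, 0, 55, 0],
])

```text
time_s: 10.8
tool_pos: [0.5401, 0.0939, 0.0622]
ee_rot: [[-0.02, 1.0, 0.0], [1.0, 0.02, -0.0], [-0.0, 0.0, -1.0]]
force: [0.2, 0.1, -0.2]
finger_gap: 0.0
grasp_force: 0.3
```

Call:
jog_arm([
  [0, 0, 1, 0],
  [0, 0, 2, 0],
  [0, 0, 3, 0],
  [0, 0, 3, 0],
])

```text
time_s: 11.3
tool_pos: [0.5399, 0.0939, 0.0599]
ee_rot: [[-0.02, 1.0, 0.0], [1.0, 0.02, -0.0], [-0.0, 0.0, -1.0]]
force: [-3.5, -0.0, 5.9]
finger_gap: -0.0002
grasp_force: 3.3
```

Call:
jog_arm([
  [0, 0, 1, 0],
  [0, 0, 2, 0],
  [0, 0, 2, 0],
])

```text
time_s: 11.68
tool_pos: [0.5401, 0.094, 0.0595]
ee_rot: [[-0.02, 1.0, 0.001], [1.0, 0.02, -0.0], [-0.0, 0.001, -1.0]]
force: [-9.7, 0.2, 20.1]
finger_gap: -0.0001
grasp_force: 10.2
```

Call:
jog_arm([
  [0, 0, -15, 0],
  [0, 0, -60, 0],
  [-60, 0, -110, 0],
  [-120, 0, -140, 0],
  [-170, 0, -150, 0],
  [-170, 0, -150, 0],
])

```text
time_s: 12.42
tool_pos: [0.5439, -0.0798, 0.2091]
ee_rot: [[-0.016, 1.0, 0.002], [1.0, 0.016, -0.002], [-0.002, 0.002, -1.0]]
force: [0.6, 0.9, 0.6]
finger_gap: 0.0002
grasp_force: 0.0
```

```bash
python3 - <<'E'
from h import *
a=env.snapshot("scene")[155:275,225:385]
b=env.snapshot("top")[145:265,225:385]
cv2.imwrite("pics/p4.png",cv2.resize(np.vstack([a,b]),None,fx=2.5,fy=2.5,interpolation=cv2.INTER_CUBIC)[:,:,::-1])
print(env.sense()["force"])
E
```

```text
[0.29487462 0.70143562 0.02494512]
```

View pics/p4.png

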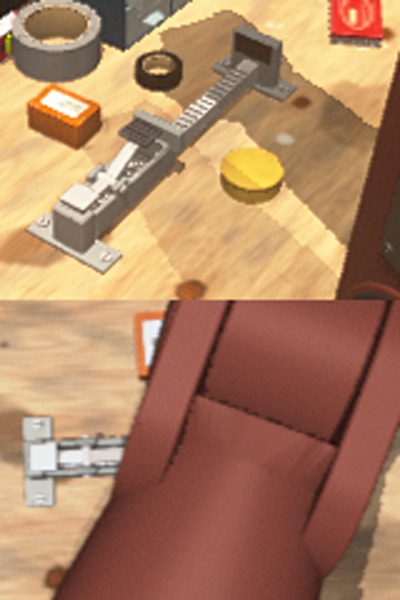

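The pawl is back in: the pad at (85,197) is level over the end stop and the paddle at (145,132) is raised. The carriage is against the stop and the other things are where they were.

```bash
python3 -c "
from cell import env
print(env.job_done())"
```

```text
the job is handed in; nothing more can be done
None
```

The job is handed in: the pawl was tipped out, the jaw pushed back against the end stop, and the pawl tipped back into the teeth, in about 12.5 s with nothing else on the bench moved that I could see (peak force reading about 32 N); the hand-in call returned no verdict.

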